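# Push the flat battery pack over the lip into a radio's battery pocket

### The arm

A 6-joint arm with a two-finger parallel gripper is mounted at the origin on the work surface. World frame = base frame: x ahead of the robot, y to its left, z up, the work surface at z = 0. Lengths are in m, angles in degrees, forces in N, time in s.
With the tool pointing down it reaches from about 0.3 to 0.95 m from the base axis. Payload 3.1 kg.
Tool frame: the origin (TCP) lies between the finger pads; the fingertips stand 25 mm ahead of it and the grasp point (between the pads) lies 6 mm ahead of it; z points along the fingers, y is the line along which they close (so a half turn about z gives the same grasp; the last joint's range is limited). The gripper opens to 85 mm and grips with 20 to 120 N. Pads are 22 mm wide; open, the fingers measure 114 mm over their backs; the gripper's body (76 mm by 85 mm) begins 54 mm behind the grasp point. The pads swing forward as they close: fully open they stand 13 mm farther back than shut.
Start: joints at [-78.363, 17.653, 93.61, -0, 68.738, -3.994], TCP at [0.168, -0.602, 0.256] pointing down, gripper open.
Joint ranges: [-175.34, 175.34], [-45.06, 112.39], [2.9, 150.54], [-68.45, 248.45], [3.09, 151.38], [-168.51, 168.51]. Speed limits (degrees/s): [159.86, 159.86, 180, 180, 180, 180].

### API

Orientations are given as [roll, pitch, yaw] about the fixed x, y, z axes, in that order (R = Rz(yaw) Ry(pitch) Rx(roll)).
In Python, from cell import sensors, optics, ticket gives the robot as it stands. The module is installed in compiled form; this text tells all that it offers.
- The arm moves only by the tool arm_command, never from a script. Its argument "rows" is text: rows parted by semicolons, each of 7 numbers parted by spaces: the turn, a rotation vector about the world's x, y, z each as a share of 0.08 rad, from -1 to 1, then the shift along the world's x, y, z each as a share of 0.025 m, from -1 to 1, then the closure, from -1 (fully open) to 1 (shut). In form: wx wy wz dx dy dz hand; .... A call has 1 to 5 rows; each row shifts and turns the commanded pose from where the row before left it; what a row does not reach is not made up. A row lasts 1/10 s, in which the tool goes at most 50 mm and 8.59 degrees, less where a joint would pass 70% of its speed; a pose out of reach is approached as far as the arm can. A call with a number of a shift or a turn outside -1 to 1 is refused whole. A call with a gripper value outside its range is refused whole. The fingers move at their own pace and stop on an object; "force" is the grip in N (left out, the last holds). Time passes only in rows, so rows that do not move let the fingers close. It gives the time, the measured TCP pose, the force, the opening and the grip force at its end, in the units of the state.
- sensors.get_obs(): the state, without advancing time (a new reading comes with each control period).
- optics.get_image(name): name is "scene" or "side" or "wrist"; returns the picture (400x640x3 uint8, red, green, blue); there is no depth.
- optics.calibration(name): a dict with "fov_y" (degrees; the focal length in pixels is half the picture's height over the tangent of half this angle, whatever the lens; pixels are square), "cx", "cy" (the principal point, pixels), "distortion" ([k1, k2, p1, p2, k3] as OpenCV has them; the pictures are not rectified), "R" (3x3) and "t" (3): a world point X has camera coordinates R X + t; the wrist camera has in their place "hand_eye" (4x4, takes a point from camera to tool coordinates, whose origin is the TCP and whose axes are the flange's). Camera axes: x right, y down, z forward; pixel columns grow to the right and rows downward; lengths in m; the calibration is good to about 2 mm. A picture is of the moment at which its call begins: read the wrist's pose just before it. calibration takes no time and is no camera call.
- ticket.job_done(): hands the job in; it is judged then, once.
The state is a dict: "t": time; "joints": joint angles; "qd": joint speeds; "effort": joint torques, N m; "ee_pos": TCP position; "eef_rot": TCP orientation; "contact_force": force on the tool from outside, world axes, zero at the start; "torque": the same for the moment, N m; "opening": finger opening in m; "gripper_force": force on a finger pad.
Only numpy, scipy, OpenCV 4.12 (cv2) and the standard library are available. Lean on these libraries where they do the work, as an engineer would, in place of code of your own. Each camera call takes 0.05 s, during which the arm holds its last target. There are 200 camera calls.

### The job

Lay the flat battery pack on the open ledge of the radio's back, brass contacts towards the pocket, and push it over the raised lip against the sprung contacts until its tail drops behind the lip and it lies flat and fully home in the pocket. Go by feel, gently, since the plastic cracks if the pack is forced, and leave everything else on the sill where it is.

Things in the scene. Friction and masses are not known exactly. Their poses are not given: they have to be found in the camera images.
- radio: Black radio casing standing firm on the sill, face down, back up, battery door off; 170 (x) x 220 (y) x 52 mm. Origin at sill level midway across, 90 mm in from the near edge, 80 mm from the far edge. Its +x is the way the pack is pushed in.
- ledge (a point): Middle of the flat open ledge on the near part of the radio's back, 40 mm above the sill; the pack is laid here. Axes as the radio's. The ledge is 220 mm wide (y) and runs from 35 mm behind (-x) this point, its open edge, to the ramp of the lip 35 to 43 mm ahead of it.
- bay: Battery bay in the radio's back. Origin at sill level below the nominal inner face of the lip, mid-width, 10 mm behind (-x) the radio's origin, same axes. The grey tray in it (lip, pocket, contacts) is screwed down through slots and really sits up to 4 mm fore or aft (x) of nominal; no pose shows it, it must be felt. The plastic cracks if the pack is forced against the tray with over 45 N in all.
- pocket (a point): Middle of the pocket's floor (nominal), 33 mm beyond the lip's inner face, 37.5 mm above the sill. Lip, seen from the ledge: a 30 degree ramp 4.3 mm long, a flat top 2 mm wide at 42.5 mm above the sill, then a sheer 5 mm drop. Pocket: 45 mm wide, 65.5 mm long to a hard end wall, side walls 14.5 mm high with flared mouth 11 mm before the lip; its last 10 mm are bridged 12 mm above the floor.
- contact_tips (a point): Face of the three sprung brass contacts (nominal), 62 mm beyond the lip's inner face. They push back with 2 N at first touch, then 1.5 N more per mm; the pack's tail just clears the lip when they are pushed in 2 mm (5 N), and 1.5 mm further the nose meets the hard wall. Springs and friction keep the tail up on the lip until it is also pressed down.
- pack_center (a point): Flat white and blue rechargeable pack, 64 (x) x 42 (y) x 9 mm thick, about 60 g; this point is its centre, 4.5 mm above its underside. Its +x end is the nose with three brass contact strips, which goes in first; its -x end is the tail. It starts flat on the sill, right side up, nose within 45 degrees of the robot's +x.
- pack_rib (a point): Middle of the blue thumb rib across the pack's top, 16.5 mm from the pack's centre towards the tail: 3 mm thick (x), 34 mm wide, standing 3 mm above the top. From its rear face to the tail end is a flat thumb rest 14 mm long, level with the top, where a fingertip can press down and push forward on the rib at once.
- pack: The same pack; origin centre of its underside, same axes.
- lantern: green solar lantern, 100 mm across, 128 mm tall, white press button on top; origin centre of its underside
- bowl: blue plastic bowl, 140 mm across, 55 mm tall; origin centre of its underside
- mug: white mug, 80 mm across, 85 mm tall, handle along its y; origin centre of its underside
- jar: glass jar with a steel cap, 68 mm across, 85 mm tall; origin centre of its underside
- teaspoon: steel teaspoon, 140 mm long, lying along its x axis; origin near its middle
- screwdriver: screwdriver with a red handle, 170 mm long, lying along its x axis; origin near its middle
- door: the radio's battery door, a black plastic plate 80 x 150 x 3 mm lying flat on the sill, not needed now; origin centre of its underside
Not all that is in view belongs to the job. Of the things like the pack, leave any that is orange, red or turquoise; of the rest the larger one is meant.

How it is judged:
By the outcome, as a careful person would: the job done as asked, in the order asked, and still so for the second after the job is handed in, with the robot touching nothing.
It also fails if it takes over 58 s, if anything falls off the work surface, if the arm or the gripper's body presses on something with over 40 N, if the wrist force passes 120 N, or if a joint passes its speed limit or range.

## Working session

There is one attempt and no reset: what is moved stays moved. The work goes in short steps, Python scripts to look and compute and a tool call to move; the robot and the scene stay as the last step left them, time stands still between calls to the robot, and variables do not carry over. Pictures are saved under pics/ and viewed, at most 10 in all, crops included, and the job is handed in when it is done.

Besides the shell and the picture viewer there is one more tool, called by a JSON object that holds its "name" and its "arguments". arm_command: Moves the arm, as the interface text tells. Its arguments: {"type":"object","properties":{"rows":{"type":"string"},"force":{"type":"number"}},"required":["rows"]}

```bash
mkdir -p pics; cat > h.py <<'E'
import numpy as np, cv2
from cell import sensors, optics, ticket
from scipy.spatial.transform import Rotation as Ro
def cam(name,obs=None):
    c=optics.calibration(name); f=200/np.tan(np.radians(c['fov_y']/2))
    K=np.array([[f,0,c['cx']],[0,f,c['cy']],[0,0,1]]); D=np.array(c['distortion'],float)
    if 'hand_eye' in c:
        o=obs or sensors.get_obs(); T=np.eye(4); T[:3,:3]=Ro.from_euler('xyz',o['eef_rot'],degrees=True).as_matrix(); T[:3,3]=o['ee_pos']
        M=np.linalg.inv(T@np.array(c['hand_eye'])); return K,D,M[:3,:3],M[:3,3]
    return K,D,np.array(c['R']),np.array(c['t'])
def ray(C,uv,z):
    K,D,R,t=C; n=cv2.undistortPoints(np.array(uv,float).reshape(-1,1,2),K,D).reshape(-1,2)
    d=np.c_[n,np.ones(len(n))]@R; o=-R.T@t
    return o+d*((z-o[2])/d[:,2])[:,None]
def proj(C,X):
    K,D,R,t=C; return cv2.projectPoints(np.array(X,float).reshape(-1,3),cv2.Rodrigues(R)[0],t,K,D)[0].reshape(-1,2)
def snap(name,fn):
    im=optics.get_image(name); cv2.imwrite('pics/'+fn,im[:,:,::-1]); return im
E
python3 - <<'E'
from h import *
o=sensors.get_obs(); print(o)
a=snap('scene','s0.png');b=snap('side','d0.png');c=snap('wrist','w0.png')
E
```

```text
{'t': 0.0, 'joints': array([-7.83638598e+01,  1.77047090e+01,  9.36901802e+01,  9.81283108e-04,
        6.87381917e+01, -3.99325759e+00]), 'qd': array([-0.04266946, -0.07940051,  0.0167174 ,  0.01054233, -0.02459972,
        0.00862642]), 'effort': array([-8.85036588e-04, -4.15251374e+01, -2.76667696e+01, -3.55936290e-04,
        1.02684993e-02,  2.07595588e-05]), 'ee_pos': array([ 0.16820823, -0.60113602,  0.25503932]), 'eef_rot': array([-1.79867306e+02, -1.01790634e-02,  1.56290291e+01]), 'contact_force': array([-0.7092593 , -0.23785075, -0.03182499]), 'torque': array([ 0.07888481,  0.02323561, -0.0562454 ]), 'gripper_force': 0.0, 'opening': 0.08550388875606219}
```

View pics/s0.png

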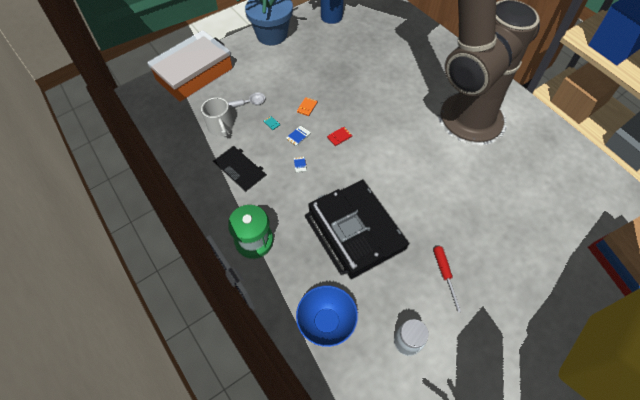

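View pics/d0.png

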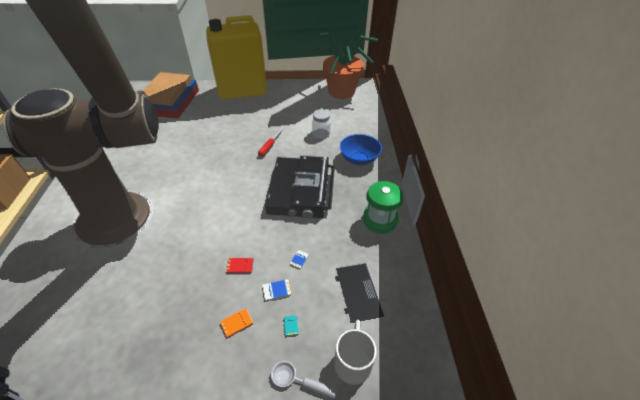

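Scene view: candidate packs are blue/white large (298,135), blue/white small (300,163), orange (307,106), turquoise (272,123) and red (340,136). In the side view the large one is at (277,290) and the small one at (299,260). I choose the large blue/white pack and check it in a close crop.

```bash
python3 - <<'E'
from h import *
a=cv2.imread('pics/s0.png');b=cv2.imread('pics/d0.png');w=cv2.imread('pics/w0.png')
r=lambda im,x,y,W,H:cv2.resize(im[y:y+H,x:x+W],(400,300),interpolation=cv2.INTER_CUBIC)
cv2.imwrite('pics/c0.png',np.vstack([np.hstack([r(a,270,110,80,60),r(b,240,250,80,60)]),np.hstack([r(a,290,170,136,102),r(b,250,140,100,75)])]))
S=cam('scene');D=cam('side')
for n,im,C in(('s',a,S),('d',b,D)):
    hsv=cv2.cvtColor(im,cv2.COLOR_BGR2HSV)
    m=cv2.inRange(hsv,(108,120,60),(125,255,255))
    nn,l,st,ce=cv2.connectedComponentsWithStats(m)
    for i in range(1,nn):
        if 15<st[i,4]<2000: print(n,ce[i].round(1),st[i,4],ray(C,[ce[i]],0.009).round(4))
print(ray(S,[[345,226]],.04),ray(D,[[308,180]],.04))
E
```

```text
s [330.7  11.8] 258 [[ 0.0488 -0.6787  0.009 ]]
s [296.6 135.9] 120 [[ 0.4928 -0.2534  0.009 ]]
s [299.5 162.6] 81 [[ 0.5411 -0.1674  0.009 ]]
d [191.9  83.6] 38 [[0.0807 0.748  0.009 ]]
d [360.2 148.6] 968 [[0.756  0.2862 0.009 ]]
d [298.3 259.6] 92 [[ 0.5422 -0.1693  0.009 ]]
d [278.7 288.5] 208 [[ 0.4943 -0.2526  0.009 ]]
[[0.57093957 0.08264853 0.04      ]] [[0.57183009 0.09994721 0.04      ]]
```

View pics/c0.png

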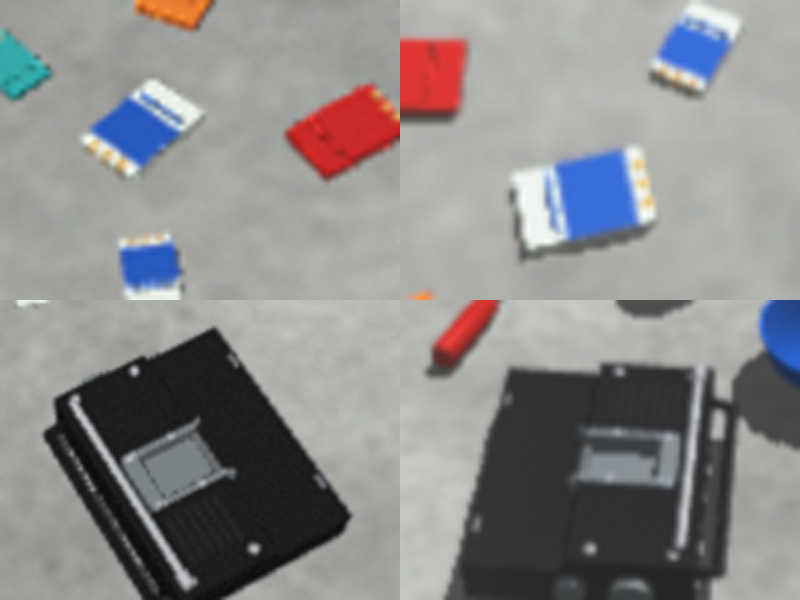

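Large blue/white pack confirmed at about (0.493,-0.253), nose towards the robot's +x, with brass strips at the far end. The radio's ledge is on the robot's side and the grey tray is near (0.57,0.09). Moving over the pack for a closer look.

{"name": "arm_command", "arguments": {"rows": "0 0 0 0.8 1 0 -1;0 0 0 0.8 1 0 -1;0 0 0 0.8 1 0 -1;0 0 0 0.8 1 0 -1;0 0 0 0.8 1 0 -1"}}

```text
t: 0.65
ee_pos: [0.2689, -0.4756, 0.2559]
eef_rot: [-180.0, 0.0, 15.6]
contact_force: [0.6, -1.0, -0.1]
opening: 0.0853
gripper_force: 0.0
```

{"name": "arm_command", "arguments": {"rows": "0 0 0 0.8 1 0 -1;0 0 0 0.8 1 0 -1;0 0 0 0.8 1 0 -1;0 0 0 0.8 1 0 -1;0 0 0 0.8 1 0 -1"}}

```text
t: 1.15
ee_pos: [0.3689, -0.3506, 0.256]
eef_rot: [-180.0, 0.0, 15.6]
contact_force: [-0.6, -0.2, -0.1]
opening: 0.0857
gripper_force: 0.0
```

{"name": "arm_command", "arguments": {"rows": "0 0 0 0.8 1 0 -1;0 0 0 0.8 1 0 -1;0 0 0 0.8 1 0 -1;0 0 0 0 0 0 -1;0 0 0 0 0 0 -1"}}

```text
t: 1.65
ee_pos: [0.4284, -0.2764, 0.256]
eef_rot: [-180.0, 0.0, 15.7]
contact_force: [1.0, -0.6, 0.4]
opening: 0.0849
gripper_force: 0.0
```

```bash
python3 - <<'E'
from h import *
o=sensors.get_obs(); print(o['t'],o['ee_pos'],o['eef_rot'],o['opening']); C=cam('wrist',o)
print(optics.calibration('wrist')['hand_eye'])
w=snap('wrist','w1.png')
print(proj(C,[[.493,-.253,.009]]))
m=cv2.inRange(cv2.cvtColor(w,cv2.COLOR_RGB2HSV),(108,120,60),(125,255,255))
nn,l,st,ce=cv2.connectedComponentsWithStats(m)
for i in range(1,nn):
    if st[i,4]>100:
        r=cv2.minAreaRect(np.argwhere(l==i)[:,::-1].astype(np.float32)); print(ce[i],st[i,4],ray(C,cv2.boxPoints(r),.009).round(4).tolist())
E
```

```text
1.65 [ 0.42838578 -0.27641133  0.25600855] [-1.79995415e+02  4.82316062e-02  1.57457766e+01] 0.08494751072900723
[[ 7.19755162e-04 -9.66267647e-01 -2.57538960e-01  6.46630356e-02]
 [ 9.99999645e-01  8.08206800e-04 -2.37591924e-04  8.62854076e-04]
 [ 4.37722128e-04 -2.57538698e-01  9.66267886e-01 -1.17958813e-01]
 [ 0.00000000e+00  0.00000000e+00  0.00000000e+00  1.00000000e+00]]
[[313.42735032 112.82024807]]
[249.64116829  47.64673157] 719 [[0.5313, -0.1499, 0.009], [0.5594, -0.1649, 0.009], [0.5492, -0.1878, 0.009], [0.5208, -0.173, 0.009]]
[313.71652893 111.99256198] 1210 [[0.4722, -0.2358, 0.009], [0.5056, -0.2288, 0.009], [0.5151, -0.2698, 0.009], [0.4818, -0.2778, 0.009]]
```

View pics/w1.png

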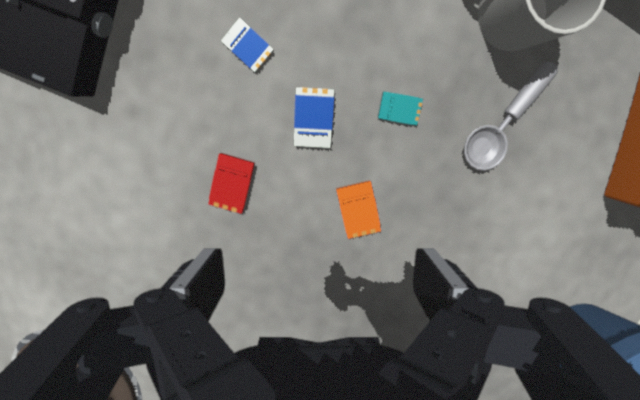

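The wrist view shows the pack at (314,118), nose up, with contacts at row 90 and tail at row 148. It is flanked by red (232,184), orange (360,208) and turquoise (401,108). Measuring its full outline.

```bash
cat > packfit.py <<'E'
from h import *
def packfit(w,C,z,roi):
    x0,y0,x1,y1=roi; s=w[y0:y1,x0:x1]; hsv=cv2.cvtColor(s,cv2.COLOR_RGB2HSV)
    m=cv2.inRange(hsv,(108,110,60),(125,255,255))|cv2.inRange(s,(195,195,195),(255,255,255))|cv2.inRange(hsv,(8,90,120),(30,255,255))
    m=cv2.morphologyEx(m,cv2.MORPH_CLOSE,np.ones((7,7)))
    n,l,st,ce=cv2.connectedComponentsWithStats(m); i=1+np.argmax(st[1:,4])
    c=max(cv2.findContours((l==i).astype(np.uint8),0,1)[0],key=len).reshape(-1,2)+[x0,y0]
    P=ray(C,c,z)[:,:2]; r=cv2.minAreaRect((P*1000).astype(np.float32)); return r,cv2.boxPoints(r).round(1).tolist()
E
python3 - <<'E'
from packfit import *
o=sensors.get_obs(); w=cv2.imread('pics/w1.png')[:,:,::-1].copy(); C=cam('wrist',o)
print(packfit(w,C,.009,(280,75,350,165)))
E
```

```text
(((488.0158996582031, -254.92063903808594), (63.218849182128906, 42.58156967163086), 12.820571899414062), [[452.5, -241.1999969482422], [461.8999938964844, -282.70001220703125], [523.5999755859375, -268.70001220703125], [514.0999755859375, -227.10000610351562]])
```

{"name": "arm_command", "arguments": {"rows": "0 0 -0.63 0.3 0.11 -1 -0.3;0 0 0 0.3 0.11 -1 -0.3;0 0 0 0.3 0.11 -1 -0.3;0 0 0 0.3 0.11 -1 -0.3;0 0 0 0.3 0.11 -1 -0.3", "force": 25}}

```text
t: 2.2
ee_pos: [0.4653, -0.2644, 0.1303]
eef_rot: [180.0, 0.0, 12.6]
contact_force: [0.0, 0.3, -0.8]
opening: 0.0555
gripper_force: 0.0
```

{"name": "arm_command", "arguments": {"rows": "0 0 0 0.3 0.1 -1 -0.3;0 0 0 0.3 0.1 -1 -0.3;0 0 0 0.3 0.1 -0.8 -0.3;0 0 0 0 0 0 -0.3;0 0 0 0 0 0 -0.3"}}

```text
t: 2.7
ee_pos: [0.4876, -0.2564, 0.0611]
eef_rot: [-180.0, 0.1, 12.7]
contact_force: [0.4, -0.2, 1.3]
opening: 0.0553
gripper_force: 0.0
```

```bash
python3 - <<'E'
from packfit import *
o=sensors.get_obs(); print(o['t'],o['ee_pos'],o['eef_rot'],o['opening'],o['contact_force']); w=snap('wrist','w2.png'); C=cam('wrist',o)
print(proj(C,[[.488,-.255,.009]]))
E
```

```text
2.7 [ 0.48761617 -0.25643501  0.06108021] [-1.79965047e+02  5.94245495e-02  1.26834332e+01] 0.05533679271529325 [ 0.38143869 -0.2143403   1.29026567]
[[314.78307987 232.80036075]]
```

View pics/w2.png

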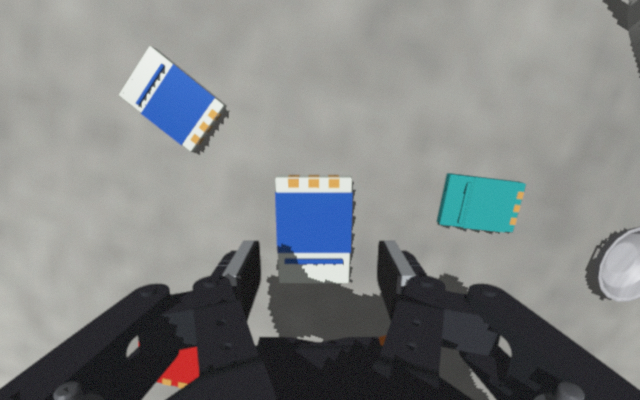

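The pack is centred between the fingers (columns 275–352). Now down and grip.

{"name": "arm_command", "arguments": {"rows": "0 0 0 0 0.04 -0.6 -0.3;0 0 0 0 0 -0.5 -0.3;0 0 0 0 0 -0.2 -0.3;0 0 0 0 0 0 -0.3"}}

```text
t: 3.15
ee_pos: [0.4872, -0.254, 0.0274]
eef_rot: [-179.9, 0.1, 12.7]
contact_force: [-0.9, 0.2, 0.5]
opening: 0.0553
gripper_force: 0.0
```

{"name": "arm_command", "arguments": {"rows": "0 0 0 0 0 0 0.2;0 0 0 0 0 0 0.2;0 0 0 0 0 0 0.2;0 0 0 0 0 0 0.2;0 0 0 0 0 0 0.2", "force": 25}}

```text
t: 3.65
ee_pos: [0.4884, -0.2547, 0.0289]
eef_rot: [180.0, -0.0, 12.7]
contact_force: [-0.5, -0.8, -1.0]
opening: 0.0406
gripper_force: 25.3
```

{"name": "arm_command", "arguments": {"rows": "0 0 0 0 0 0.5 0.2;0 0 0 0 0 1 0.2;0 0 0 0 0.5 1 0.2;0 0 0 -0.1 0.9 1 0.2;0 0 0 -0.2 1 1 0.2"}}

```text
t: 4.15
ee_pos: [0.4813, -0.1947, 0.1434]
eef_rot: [179.9, -0.1, 12.7]
contact_force: [0.8, 0.1, -0.8]
opening: 0.0406
gripper_force: 25.5
```

{"name": "arm_command", "arguments": {"rows": "0 0 0 -0.2 1 1 0.2;0 0 0 -0.2 1 1 0.2;0 0 0 -0.2 1 0.8 0.2;0 0 0 -0.2 1 0 0.2;0 0 0 -0.2 1 0 0.2"}}

```text
t: 4.65
ee_pos: [0.4563, -0.0689, 0.2134]
eef_rot: [179.9, -0.2, 12.7]
contact_force: [-0.1, 0.1, -0.6]
opening: 0.041
gripper_force: 25.5
```

{"name": "arm_command", "arguments": {"rows": "0 0 0 -0.2 1 0 0.2;0 0 0 -0.2 1 0 0.2;0 0 0 -0.2 1 0 0.2;0 0 0 -0.2 1 0 0.2;0 0 0 0 0 0 0.2"}}

```text
t: 5.15
ee_pos: [0.435, 0.0325, 0.212]
eef_rot: [-179.9, -0.0, 12.9]
contact_force: [-1.1, -0.8, -0.4]
opening: 0.0407
gripper_force: 25.6
```

{"name": "arm_command", "arguments": {"rows": "0 0 0 0 0.6 0 0.2;0 0 0 0 0 0 0.2;0 0 0 0 0 0 0.2"}}

```text
t: 5.45
ee_pos: [0.4361, 0.0448, 0.2117]
eef_rot: [180.0, -0.0, 12.8]
contact_force: [-0.8, -0.2, 0.0]
opening: 0.0407
gripper_force: 25.6
```

```bash
python3 - <<'E'
from h import *
o=sensors.get_obs(); print(o['t'],o['ee_pos'],o['eef_rot'],o['opening'],o['contact_force'],o['gripper_force']); w=snap('wrist','w3.png')
E
```

```text
5.45 [0.43606004 0.04481099 0.21172186] [ 1.79951899e+02 -3.30993012e-02  1.27797150e+01] 0.040749110015554924 [-0.83719336 -0.16427364  0.0104042 ] 25.611864924430847
```

View pics/w3.png

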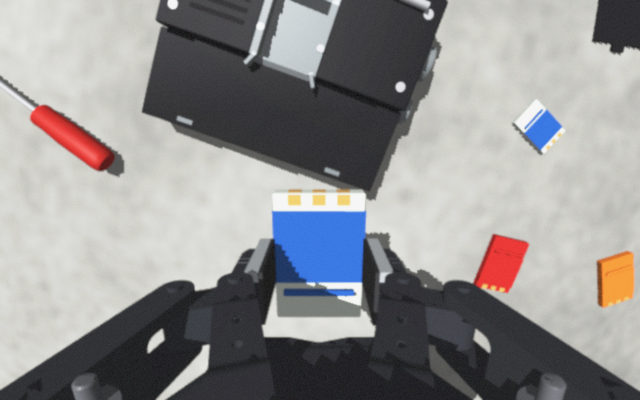

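The wrist view shows the radio's ledge with its near edge running from (143,110) to (372,192). The step up runs from (165,28) to (405,108), and the tray's flared mouth arms are at (250,60) and (312,85). The pack is held straight at (318,250). Fitting these lines now.

```bash
python3 - <<'E'
from h import *
o=sensors.get_obs(); C=cam('wrist',o); w=cv2.imread('pics/w3.png'); g=cv2.GaussianBlur(cv2.cvtColor(w,6),(3,3),0).astype(int)
m=(g<85).astype(np.uint8)*255; m[250:]=0
n,l,st,ce=cv2.connectedComponentsWithStats(m); i=l[110,250]
k=max(cv2.findContours((l==i).astype(np.uint8),0,1)[0],key=len)
print(cv2.approxPolyDP(k,4,True).reshape(-1,2).tolist())
# near edge line
pts=[]
for u in range(165,355,5):
    col=l[:230,u]==i; v=np.where(col)[0].max()+.5; pts.append((u,v))
P=ray(C,pts,.04)[:,:2]
v=cv2.fitLine((P*1000).astype(np.float32),cv2.DIST_HUBER,0,.01,.01).ravel(); print('near',v, 'yaw',np.degrees(np.arctan2(-v[0],v[1])))
for q in [(143,110),(372,192),(160,28),(408,108)]: print(q,ray(C,[q],.04).round(4))
c=cv2.resize(w[0:210,130:450],(800,525),interpolation=cv2.INTER_CUBIC); cv2.imwrite('pics/c3.png',c)
E
```

```text
[[143, 111], [368, 192], [397, 136], [397, 125], [405, 122], [415, 87], [423, 80], [446, 2], [430, 0], [435, 15], [426, 21], [424, 10], [403, 0], [343, 0], [311, 89], [308, 82], [261, 63], [281, 0], [274, 0], [258, 54], [247, 65], [242, 60], [261, 0], [179, 0], [175, 11], [162, 0], [157, 19], [167, 27], [161, 31]]
near [1.16176836e-01 9.93228555e-01 4.51623383e+02 7.12234497e+01] yaw -6.6715074
(143, 110) [[0.4717 0.2131 0.04  ]]
(372, 192) [[ 0.4438 -0.0058  0.04  ]]
(160, 28) [[0.5428 0.2061 0.04  ]]
(408, 108) [[ 0.5244 -0.0172  0.04  ]]
```

View pics/c3.png

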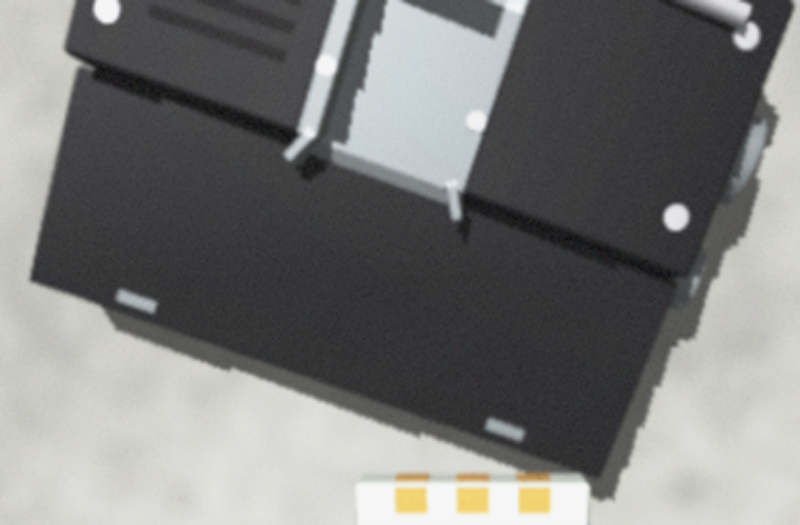

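```bash
python3 - <<'E'
from h import *
o=sensors.get_obs(); C=cam('wrist',o); w=cv2.imread('pics/w3.png'); g=cv2.GaussianBlur(cv2.cvtColor(w,6),(3,3),0).astype(int)
print(g[140:185:2,280].tolist())
for th in (60,70,85):
    pts=[]
    for u in range(160,360,5):
        v=130
        v=int(np.interp(u,[143,371],[112,190]))-18
        while g[v,u]<th: v+=1
        pts.append((u,v-.5+0*(g[v,u])))
    P=ray(C,pts,.04)[:,:2]; f=cv2.fitLine((P*1000).astype(np.float32),cv2.DIST_HUBER,0,.01,.01).ravel(); print(th,f,'yaw',np.degrees(np.arctan2(-f[0],f[1])))
yaw=-7.0
F=lambda q:(q[0]/2.5+130,q[1]/2.5)
def rf(P,y=yaw):
    c,s=np.cos(np.radians(y)),np.sin(np.radians(y)); return (P[:,:2]@np.array([[c,-s],[s,c]])).round(4).tolist()
L=ray(C,[F((32,282)),F((602,475))],.04); M=ray(C,[F((290,155)),F((457,218))],.052); N=ray(C,[F((333,147)),F((465,190))],.0425)
for a in(L,M,N): print(a.round(4).tolist(),'mid',a.mean(0).round(4),'radio axes',rf(a),rf(a.mean(0)[None]))
S=ray(C,[F((70,50)),F((690,278))],.052);print('step',S.round(4).tolist(),rf(S))
from packfit import *
print(packfit(w[:,:,::-1].copy(),C,o['ee_pos'][2]-.0285+.009,(265,182,372,325)))
E
```

```text
[52, 51, 51, 51, 52, 52, 52, 53, 51, 51, 70, 88, 90, 97, 153, 210, 217, 218, 220, 220, 221, 221, 220]
60 [1.2286162e-01 9.9242383e-01 4.5786017e+02 1.0524346e+02] yaw -7.0572834
70 [1.21908724e-01 9.92541313e-01 4.57184540e+02 1.05289444e+02] yaw -7.0022726
85 [1.2458125e-01 9.9220943e-01 4.5391632e+02 9.0310913e+01] yaw -7.156574
[[0.4693, 0.213, 0.04], [0.4454, -0.0042, 0.04]] mid [0.4573 0.1044 0.04  ] radio axes [[0.4398, 0.2686], [0.4426, 0.0501]] [[0.4412, 0.1594]]
[[0.5292, 0.1258, 0.052], [0.5216, 0.068, 0.052]] mid [0.5254 0.0969 0.052 ] radio axes [[0.5099, 0.1894], [0.5094, 0.131]] [[0.5097, 0.1602]]
[[0.5358, 0.1143, 0.0425], [0.5319, 0.0677, 0.0425]] mid [0.5339 0.091  0.0425] radio axes [[0.5179, 0.1787], [0.5197, 0.132]] [[0.5188, 0.1554]]
step [[0.5468, 0.2025, 0.052], [0.5205, -0.0131, 0.052]] [[0.5181, 0.2676], [0.5182, 0.0504]]
(((442.6354064941406, 45.780792236328125), (60.5015754699707, 48.68653869628906), 10.265265464782715), [[408.5, 64.30000305175781], [417.20001220703125, 16.399999618530273], [476.70001220703125, 27.200000762939453], [468.1000061035156, 75.0999984741211]])
```

{"name": "arm_command", "arguments": {"rows": "0 0 -0.87 0.44 0.44 -0.4 0.2;0 0 -0.87 0.44 0.44 -0.4 0.2;0 0 -0.87 0.44 0.44 -0.4 0.2;0 0 -0.86 0.44 0.44 -0.4 0.2;0 0 -0.86 0.44 0.44 -0.4 0.2"}}

```text
t: 6.0
ee_pos: [0.4916, 0.0997, 0.1609]
eef_rot: [180.0, -0.0, -7.3]
contact_force: [0.1, -0.5, -1.4]
opening: 0.0407
gripper_force: 25.6
```

{"name": "arm_command", "arguments": {"rows": "0 0 0 0 0 -1 0.2;0 0 0 0 0 -1 0.2;0 0 0 0 0 -0.6 0.2;0 0 0 0 0 0 0.2;0 0 0 0 0 0 0.2"}}

```text
t: 6.5
ee_pos: [0.4911, 0.0997, 0.0963]
eef_rot: [180.0, 0.0, -7.2]
contact_force: [1.0, 0.7, -1.5]
opening: 0.0413
gripper_force: 25.6
```

```bash
python3 - <<'E'
from h import *
o=sensors.get_obs(); print(o['t'],o['ee_pos'],o['eef_rot'],o['contact_force'])
E
```

```text
6.5 [0.49110704 0.0996647  0.09633417] [ 1.79984927e+02  1.78152565e-02 -7.15072751e+00] [ 1.04545604  0.71336288 -1.49831939]
```

{"name": "arm_command", "arguments": {"rows": "0 0 0 0 0.02 -0.5 0.2;0 0 0 0 0 -0.4 0.2;0 0 0 0 0 -0.08 0.2;0 0 0 0 0 0 0.2"}}

```text
t: 6.9
ee_pos: [0.4903, 0.1008, 0.0712]
eef_rot: [180.0, 0.1, -7.1]
contact_force: [1.1, -0.5, -0.9]
opening: 0.0407
gripper_force: 25.6
```

{"name": "arm_command", "arguments": {"rows": "0 0 0 0 0 -0.05 0.2;0 0 0 0 0 0 0.2"}}

```text
t: 7.1
ee_pos: [0.4911, 0.1009, 0.0707]
eef_rot: [-180.0, -0.0, -7.1]
contact_force: [-0.1, -0.4, -0.3]
opening: 0.0405
gripper_force: 25.6
```

{"name": "arm_command", "arguments": {"rows": "0 0 0 0 0 -0.05 0.2;0 0 0 0 0 0 0.2"}}

```text
t: 7.3
ee_pos: [0.4909, 0.1009, 0.0694]
eef_rot: [-180.0, -0.0, -7.1]
contact_force: [0.5, -0.3, 0.7]
opening: 0.0409
gripper_force: 25.6
```

{"name": "arm_command", "arguments": {"rows": "0 0 0 0 0 -0.04 0.2;0 0 0 0 0 0 0.2"}}

```text
t: 7.5
ee_pos: [0.4911, 0.1009, 0.0687]
eef_rot: [-180.0, -0.0, -7.1]
contact_force: [-0.8, 0.7, 2.5]
opening: 0.0409
gripper_force: 26.0
```

{"name": "arm_command", "arguments": {"rows": "0 0 0 0 0 -0.04 0.2;0 0 0 0 0 0 0.2"}}

```text
t: 7.7
ee_pos: [0.4912, 0.1009, 0.0687]
eef_rot: [180.0, 0.0, -7.1]
contact_force: [-3.8, 0.1, 10.4]
opening: 0.0412
gripper_force: 26.7
```

On the ledge. Now release, lift and look.

{"name": "arm_command", "arguments": {"rows": "0 0 0 0 0 0.03 -0.3;0 0 0 0 0 0 -0.3;0 0 0 0 0 0 -0.3;0 0 0 0 0 0.8 -0.3;0 0 0 0 0 1 -0.3"}}

```text
t: 8.2
ee_pos: [0.4892, 0.1006, 0.1118]
eef_rot: [179.9, 0.2, -7.1]
contact_force: [-0.9, 0.0, -0.3]
opening: 0.0557
gripper_force: 0.0
```

{"name": "arm_command", "arguments": {"rows": "0 0 0 -1 0.12 1 -0.3;0 0 0 -1 0.12 1 -0.3;0 0 0 0 0 0 -0.3;0 0 0 0 0 0 -0.3"}}

```text
t: 8.6
ee_pos: [0.4413, 0.107, 0.1634]
eef_rot: [-180.0, -0.1, -7.1]
contact_force: [0.8, -0.2, -0.8]
opening: 0.0556
gripper_force: 0.0
```

```bash
python3 - <<'E'
from packfit import *
o=sensors.get_obs(); print(o['t'],o['ee_pos'],o['eef_rot'],o['contact_force']); w=snap('wrist','w4.png'); C=cam('wrist',o)
p=proj(C,[[.491,.1009,.049]])[0]; print(p)
x,y=p.astype(int); print(packfit(w,C,.049,(max(x-85,0),max(y-95,0),x+85,y+80)))
E
```

```text
8.6 [0.44127575 0.10695992 0.16337718] [-1.79972043e+02 -1.24414181e-01 -7.08147383e+00] [ 0.76301581 -0.18382056 -0.76859307]
[317.28149955 138.20975324]
(((491.1754455566406, 99.92925262451172), (44.473411560058594, 63.29656219482422), 82.93468475341797), [[457.0, 81.80000305175781], [519.7999877929688, 74.0], [525.2999877929688, 118.0999984741211], [462.5, 125.9000015258789]])
```

View pics/w4.png

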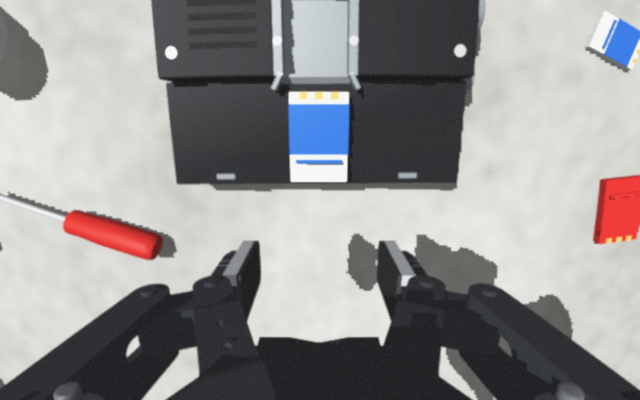

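The pack lies flat and square on the ledge (289–350 × 92–182) with its nose to the pocket. The mouth arms are at (276,88) and (359,88), so it sits about 2 px to the right of the pocket's mid-line. Measuring the offset.

```bash
python3 - <<'E'
from packfit import *
o=sensors.get_obs(); C=cam('wrist',o); w=cv2.imread('pics/w4.png')
g=cv2.cvtColor(w,6)
for r in (30,55,70,86): print(r,g[r,262:372].tolist())
y=np.radians(-7.05);c,s=np.cos(y),np.sin(y); R=np.array([[c,-s],[s,c]])
def rf(q,z): return (ray(C,q,z)[:,:2]@R).round(4).tolist()
print('pack',(np.array([[.4912,.0999]])@R),'nose edges',rf([(289,97),(350,97),(289,178),(349,178)],.049))
print('flare',rf([(273.5,88),(360.5,88)],.052),'rails',rf([(272,30),(360,30)],.052),'ledge ends',rf([(177,183),(458,186)],.04))
E
```

```text
30 [74, 74, 74, 74, 71, 74, 69, 72, 68, 82, 143, 203, 217, 217, 216, 217, 216, 214, 203, 165, 104, 76, 85, 88, 87, 90, 89, 85, 89, 112, 160, 203, 213, 214, 212, 211, 212, 212, 211, 213, 209, 210, 211, 209, 209, 210, 209, 210, 208, 208, 207, 207, 207, 209, 205, 205, 207, 207, 206, 206, 206, 205, 201, 203, 203, 205, 203, 203, 199, 203, 200, 202, 201, 201, 200, 200, 199, 197, 197, 199, 199, 198, 196, 196, 191, 161, 135, 164, 190, 196, 195, 195, 194, 195, 194, 182, 133, 81, 59, 60, 58, 61, 62, 61, 60, 60, 57, 63, 60, 58]
55 [74, 71, 73, 72, 71, 74, 72, 73, 70, 71, 102, 160, 202, 215, 215, 214, 214, 215, 210, 185, 134, 86, 79, 86, 86, 90, 87, 86, 86, 93, 128, 178, 205, 211, 210, 211, 210, 208, 210, 211, 207, 208, 210, 210, 206, 206, 207, 209, 205, 204, 206, 204, 203, 203, 205, 203, 203, 203, 204, 205, 205, 201, 201, 202, 202, 201, 202, 199, 199, 202, 198, 201, 200, 199, 200, 198, 198, 197, 198, 198, 197, 197, 198, 195, 183, 156, 144, 169, 190, 195, 193, 193, 195, 194, 187, 158, 109, 73, 57, 60, 59, 61, 58, 60, 61, 58, 60, 61, 55, 61]
70 [74, 75, 71, 74, 72, 72, 72, 74, 71, 69, 89, 148, 19
[... 469 characters left out ...]
71, 69, 69, 70, 72, 68, 68, 77, 97, 144, 188, 208, 207, 197, 158, 109, 69, 51, 39, 32, 34, 32, 30, 34, 33, 32, 38, 56, 66, 67, 67, 66, 65, 67, 64, 66, 67, 68, 64, 65, 67, 63, 65, 67, 62, 66, 67, 66, 66, 65, 67, 63, 66, 66, 60, 64, 69, 65, 64, 62, 63, 63, 63, 65, 61, 65, 62, 62, 63, 63, 64, 63, 64, 66, 64, 62, 64, 66, 59, 64, 60, 62, 59, 59, 62, 63, 58, 60, 61, 65, 74, 86, 113, 156, 181, 190, 185, 165, 120, 66, 46, 51, 58, 63, 59, 60, 58, 58, 61, 56]
pack [[0.47522497 0.15943235]] nose edges [[0.5032, 0.1799], [0.5032, 0.1373], [0.4457, 0.1811], [0.4457, 0.1368]]
flare [[0.509, 0.1902], [0.509, 0.1305]] rails [[0.5461, 0.1901], [0.5461, 0.1318]] ledge ends [[0.4403, 0.2699], [0.4379, 0.0502]]
```

{"name": "arm_command", "arguments": {"rows": "0 0 0 1 -0.07 -0.5 -0.3;0 0 0 1 -0.07 -0.5 -0.3;0 0 0 0 0 -1 -0.3;0 0 0 0 0 -1 -0.3;0 0 0 0 0 0 -0.3"}}

```text
t: 9.15
ee_pos: [0.4875, 0.1025, 0.0832]
eef_rot: [179.9, 0.6, -7.1]
contact_force: [-1.2, -0.1, 0.6]
opening: 0.0554
gripper_force: 0.0
```

{"name": "arm_command", "arguments": {"rows": "0 0 0 0 0 -0.6 -0.3;0 0 0 0 0 -0.1 -0.3;0 0 0 0 0 0 -0.3"}}

```text
t: 9.45
ee_pos: [0.4907, 0.1033, 0.0702]
eef_rot: [180.0, 0.1, -7.1]
contact_force: [0.3, 0.1, -0.2]
opening: 0.0554
gripper_force: 0.0
```

{"name": "arm_command", "arguments": {"rows": "0 0 0 0 0 0 0.2;0 0 0 0 0 0 0.2;0 0 0 0 0 0 0.2;0 0 0 0 0 0 0.2", "force": 20}}

```text
t: 9.85
ee_pos: [0.4916, 0.1034, 0.0715]
eef_rot: [-180.0, -0.1, -7.1]
contact_force: [-0.2, -0.3, 3.8]
opening: 0.0401
gripper_force: 20.9
```

{"name": "arm_command", "arguments": {"rows": "0 0 0 0 0 0 -0.3;0 0 0 0 0 0 -0.3;0 0 0 0 0 0 -0.3;0 0 0 -0.3 0 1 -0.3;0 0 0 -1 0.12 1 -0.3"}}

```text
t: 10.35
ee_pos: [0.4596, 0.1062, 0.1208]
eef_rot: [-180.0, -0.1, -7.2]
contact_force: [0.5, 1.0, 0.9]
opening: 0.0555
gripper_force: 0.0
```

{"name": "arm_command", "arguments": {"rows": "0 0 0 -0.7 0.1 1 1;0 0 0 0 0 0.7 1;0 0 0 0 0 0 1;0 0 0 0 0 0 1;0 0 0 0 0 0 1"}}

```text
t: 10.85
ee_pos: [0.4403, 0.1087, 0.1619]
eef_rot: [180.0, 0.1, -7.1]
contact_force: [0.7, 0.2, 0.0]
opening: -0.0001
gripper_force: 0.0
```

```bash
python3 - <<'E'
from packfit import *
o=sensors.get_obs(); print(o['t'],o['ee_pos'],o['eef_rot'],o['opening'],o['contact_force']); w=snap('wrist','w5.png'); C=cam('wrist',o)
p=proj(C,[[.491,.1035,.049]])[0]; print(p)
x,y=p.astype(int); g=cv2.cvtColor(w,7); h=cv2.cvtColor(w,41)
print(packfit(w,C,.049,(max(x-85,0),max(y-95,0),x+85,y+80)))
for r in (y-75,y-60): print('rail',r,[(u,int(g[r,u])) for u in range(255,380) if abs(int(g[r,u+1])-int(g[r,u-1]))>60])
for r in (y-20,y,y+10): print('pack',r,[(u) for u in range(255,380) if abs(int(h[r,u+1,1])-int(h[r,u-1,1]))>60])
for k in (y-45,):pass
E
```

```text
10.85 [0.4403172  0.10866944 0.16190589] [ 1.79970530e+02  1.05649129e-01 -7.11659351e+00] -0.00011268851483844342 [0.74326714 0.24301222 0.02054762]
[315.66166914 136.52248851]
(((491.7115173339844, 102.47428894042969), (44.18775177001953, 63.34067153930664), 82.91211700439453), [[457.6000061035156, 84.5], [520.4000244140625, 76.5999984741211], [525.9000244140625, 120.5], [463.0, 128.3000030517578]])
rail 61 [(274, 114), (275, 169), (283, 187), (284, 133), (295, 128), (296, 182), (359, 174), (360, 129), (361, 83)]
rail 76 [(275, 74), (276, 133), (277, 188), (281, 169), (282, 119), (354, 165), (358, 171), (359, 126), (360, 74)]
pack 116 [285, 286, 348, 349]
pack 136 [285, 286, 287, 348, 349]
pack 146 [285, 286, 287, 347, 348, 349]
```

Pack is now centred on the rails. Bringing the closed fingertips down onto the thumb rest behind the rib.

{"name": "arm_command", "arguments": {"rows": "0 0 0 0.4 -0.03 -1 1;0 0 0 0.39 -0.03 -1 1;0 0 0 0 0 -1 1;0 0 0 0 0 -0.2 1;0 0 0 0 0 0 1"}}

```text
t: 11.4
ee_pos: [0.4589, 0.107, 0.0813]
eef_rot: [179.9, 0.3, -7.1]
contact_force: [0.0, -0.5, -0.1]
opening: -0.0001
gripper_force: 0.0
```

{"name": "arm_command", "arguments": {"rows": "0 0 0 0 0 -0.08 1;0 0 0 0 0 0 1;0 0 0 0 0 0 1"}}

```text
t: 11.7
ee_pos: [0.4614, 0.1075, 0.082]
eef_rot: [-180.0, -0.1, -7.1]
contact_force: [0.5, 0.1, 0.1]
opening: 0.0001
gripper_force: 0.0
```

{"name": "arm_command", "arguments": {"rows": "0 0 0 0 0 -0.04 1;0 0 0 0 0 0 1"}}

```text
t: 11.9
ee_pos: [0.4609, 0.1074, 0.0805]
eef_rot: [-180.0, -0.1, -7.1]
contact_force: [0.2, 0.2, 0.1]
opening: -0.0001
gripper_force: 0.0
```

{"name": "arm_command", "arguments": {"rows": "0 0 0 0 0 -0.04 1;0 0 0 0 0 0 1"}}

```text
t: 12.1
ee_pos: [0.4605, 0.1073, 0.079]
eef_rot: [-180.0, 0.0, -7.1]
contact_force: [0.7, -0.6, -0.7]
opening: -0.0
gripper_force: 0.0
```

{"name": "arm_command", "arguments": {"rows": "0 0 0 -0.03 0 -0.1 1;0 0 0 0 0 -0.04 1;0 0 0 0 0 0 1;0 0 0 0 0 0 1"}}

```text
t: 12.5
ee_pos: [0.4597, 0.1073, 0.0754]
eef_rot: [180.0, 0.0, -7.1]
contact_force: [0.4, 0.3, 0.5]
opening: 0.0002
gripper_force: 0.0
```

{"name": "arm_command", "arguments": {"rows": "0 0 0 0 0 -0.03 1;0 0 0 0 0 0 1"}}

```text
t: 12.7
ee_pos: [0.4599, 0.1074, 0.0747]
eef_rot: [-180.0, 0.0, -7.1]
contact_force: [0.9, -0.7, 0.5]
opening: 0.0003
gripper_force: 0.0
```

{"name": "arm_command", "arguments": {"rows": "0 0 0 0 0 -0.03 1;0 0 0 0 0 0 1"}}

```text
t: 12.9
ee_pos: [0.46, 0.1074, 0.0741]
eef_rot: [-180.0, -0.0, -7.1]
contact_force: [1.1, 0.2, 0.7]
opening: 0.0004
gripper_force: 0.2
```

{"name": "arm_command", "arguments": {"rows": "0 0 0 0 0 -0.02 1;0 0 0 0 0 0 1"}}

```text
t: 13.1
ee_pos: [0.46, 0.1074, 0.074]
eef_rot: [180.0, 0.0, -7.1]
contact_force: [-1.6, 0.6, 4.9]
opening: -0.0001
gripper_force: 2.4
```

{"name": "arm_command", "arguments": {"rows": "0 0 0 0.06 -0.007 0 1;0 0 0 0.06 -0.007 0 1;0 0 0 0 0 0 1"}}

```text
t: 13.4
ee_pos: [0.4603, 0.1073, 0.074]
eef_rot: [180.0, 0.4, -7.1]
contact_force: [-6.1, 1.4, 13.8]
opening: 0.0001
gripper_force: 6.5
```

{"name": "arm_command", "arguments": {"rows": "0 0 0 0.06 -0.007 0 1;0 0 0 0.06 -0.007 0 1;0 0 0 0 0 0 1"}}

```text
t: 13.7
ee_pos: [0.4617, 0.1071, 0.074]
eef_rot: [179.9, 0.6, -7.1]
contact_force: [-10.0, 1.3, 16.0]
opening: -0.0001
gripper_force: 7.7
```

{"name": "arm_command", "arguments": {"rows": "0 0 0 0 0 0.04 1;0 0 0 0 0 0 1"}}

```text
t: 13.9
ee_pos: [0.466, 0.1068, 0.0747]
eef_rot: [-180.0, -0.0, -7.1]
contact_force: [0.0, -0.2, 0.9]
opening: -0.0001
gripper_force: 0.6
```

{"name": "arm_command", "arguments": {"rows": "0 0 0 0.04 -0.005 0 1;0 0 0 0.04 -0.005 0 1;0 0 0 0 0 0 1"}}

```text
t: 14.2
ee_pos: [0.4677, 0.1063, 0.0745]
eef_rot: [180.0, 0.1, -7.1]
contact_force: [-3.0, 0.1, 4.2]
opening: 0.0003
gripper_force: 2.5
```

```bash
python3 - <<'E'
from packfit import *
o=sensors.get_obs(); print(o['ee_pos'],o['eef_rot'],o['contact_force'],o['torque'])
E
```

```text
[0.46767777 0.1063315  0.0744571 ] [ 1.79988673e+02  5.22580502e-02 -7.11241860e+00] [-3.03889611  0.14887445  4.23775283] [0.04762714 0.47786205 0.04285416]
```

{"name": "arm_command", "arguments": {"rows": "0 0 0 0.05 -0.006 0 1;0 0 0 0.05 -0.006 0 1;0 0 0 0 0 0 1"}}

```text
t: 14.5
ee_pos: [0.4704, 0.106, 0.0745]
eef_rot: [180.0, 0.0, -7.1]
contact_force: [-2.9, 0.6, 3.9]
opening: -0.0002
gripper_force: 2.4
```

{"name": "arm_command", "arguments": {"rows": "0 0 0 0.05 -0.006 0 1;0 0 0 0.05 -0.006 0 1;0 0 0 0 0 0 1"}}

```text
t: 14.8
ee_pos: [0.4708, 0.1059, 0.0743]
eef_rot: [180.0, 0.3, -7.1]
contact_force: [-6.0, 1.2, 9.6]
opening: -0.0001
gripper_force: 5.7
```

{"name": "arm_command", "arguments": {"rows": "0 0 0 0.05 -0.006 0 1;0 0 0 0.05 -0.006 0 1;0 0 0 0 0 0 1"}}

```text
t: 15.1
ee_pos: [0.4713, 0.1058, 0.0742]
eef_rot: [179.9, 0.6, -7.1]
contact_force: [-11.9, 1.3, 13.7]
opening: 0.0003
gripper_force: 9.1
```

```bash
python3 - <<'E'
from packfit import *
o=sensors.get_obs(); print(o['ee_pos'],o['contact_force']);C=cam('side')
im=snap('side','d1.png'); a=cv2.resize(im[140:230,255:345],(600,600),interpolation=cv2.INTER_CUBIC); cv2.imwrite('pics/c1.png',a[:,:,::-1])
E
```

```text
[0.47125207 0.10581884 0.0742106 ] [-11.94048749   1.34715938  13.72178719]
```

View pics/c1.png

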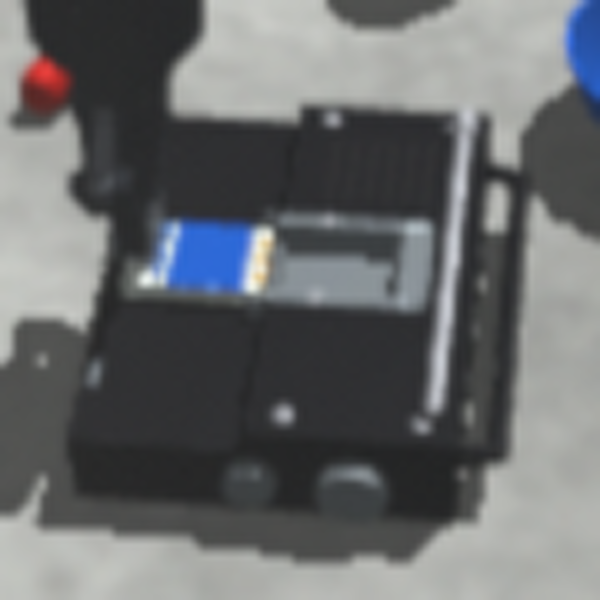

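The side crop shows the nose (260,258) at the tray's mouth, straight between the walls. The fingertips are behind the rib. I'll ease off the down force and continue.

{"name": "arm_command", "arguments": {"rows": "0 0 0 0 0 0.04 1;0 0 0 0 0 0 1"}}

```text
t: 15.35
ee_pos: [0.4742, 0.1055, 0.0751]
eef_rot: [180.0, 0.1, -7.1]
contact_force: [-4.1, 0.5, 2.7]
opening: -0.0
gripper_force: 1.9
```

{"name": "arm_command", "arguments": {"rows": "0 0 0 0.04 -0.005 0.01 1;0 0 0 0 0 0 1"}}

```text
t: 15.55
ee_pos: [0.4778, 0.1053, 0.0759]
eef_rot: [-180.0, -0.2, -7.1]
contact_force: [0.2, 1.0, 0.6]
opening: -0.0002
gripper_force: 0.2
```

{"name": "arm_command", "arguments": {"rows": "0 0 0 0.04 -0.005 0.01 1;0 0 0 0 0 0 1"}}

```text
t: 15.75
ee_pos: [0.4783, 0.1052, 0.0762]
eef_rot: [-180.0, -0.1, -7.1]
contact_force: [0.3, 0.2, -0.7]
opening: 0.0002
gripper_force: 0.0
```

{"name": "arm_command", "arguments": {"rows": "0 0 0 0.04 -0.005 0.01 1;0 0 0 0 0 0 1"}}

```text
t: 15.95
ee_pos: [0.4788, 0.1051, 0.0763]
eef_rot: [-180.0, -0.0, -7.1]
contact_force: [-1.0, -0.3, 0.7]
opening: 0.0002
gripper_force: 0.0
```

{"name": "arm_command", "arguments": {"rows": "0 0 0 0.04 -0.005 -0.02 1;0 0 0 0 0 0 1"}}

```text
t: 16.15
ee_pos: [0.4791, 0.1051, 0.076]
eef_rot: [180.0, 0.1, -7.1]
contact_force: [-3.0, -0.3, 5.1]
opening: 0.0005
gripper_force: 2.4
```

{"name": "arm_command", "arguments": {"rows": "0 0 0 0.05 -0.006 -0.01 1;0 0 0 0 0 0 1"}}

```text
t: 16.35
ee_pos: [0.4793, 0.105, 0.0758]
eef_rot: [180.0, 0.2, -7.1]
contact_force: [-5.8, 0.2, 8.6]
opening: -0.0
gripper_force: 5.0
```

```bash
python3 - <<'E'
from packfit import *
o=sensors.get_obs(); print(o['ee_pos'],o['contact_force'])
im=snap('side','d2.png'); C=cam('side')
h=cv2.cvtColor(im,41)
for fn in('d1','d2'):
    h=cv2.cvtColor(cv2.imread(f'pics/{fn}.png'),40); m=cv2.inRange(h,(108,120,60),(125,255,255)); m[:165]=0;m[195:]=0;m[:,:270]=0;m[:,310:]=0
    v,u=np.nonzero(m); P=ray(C,[(u.mean(),v.mean())],.05)[0]; print(len(u),u.min(),u.max(),P,'u',P[0]*.99244-P[1]*.12274)
a=cv2.resize(im[155:205,265:325],(780,650)[:2] if 0 else (720,600),interpolation=cv2.INTER_CUBIC); cv2.imwrite('pics/c2.png',a[:,:,::-1])
E
```

```text
[0.47926938 0.10501884 0.07582734] [-5.77504409  0.15336267  8.59324653]
113 280 292 [0.50486641 0.10088551 0.05      ] u 0.4886669309356375
107 283 294 [0.51206384 0.10215845 0.05      ] u 0.49565370992245295
```

{"name": "arm_command", "arguments": {"rows": "0 0 0 0 0 0.025 1;0 0 0 0.06 -0.007 0 1;0 0 0 0.06 -0.007 0 1;0 0 0 0 0 0 1"}}

```text
t: 16.8
ee_pos: [0.484, 0.1045, 0.0762]
eef_rot: [-180.0, -0.0, -7.1]
contact_force: [-2.7, 0.1, 1.9]
opening: 0.0004
gripper_force: 1.4
```

{"name": "arm_command", "arguments": {"rows": "0 0 0 0.06 -0.007 0 1;0 0 0 0.06 -0.007 0 1;0 0 0 0.06 -0.007 0 1;0 0 0 0 0 0 1"}}

```text
t: 17.2
ee_pos: [0.4886, 0.1039, 0.0762]
eef_rot: [-180.0, -0.0, -7.1]
contact_force: [-1.9, 0.7, 3.1]
opening: 0.0
gripper_force: 1.7
```

Sliding smoothly at 2–3 N. Continuing.

{"name": "arm_command", "arguments": {"rows": "0 0 0 0.06 -0.007 0 1;0 0 0 0.06 -0.007 0 1;0 0 0 0.06 -0.007 0 1;0 0 0 0.06 -0.007 0 1;0 0 0 0 0 0 1"}}

```text
t: 17.7
ee_pos: [0.4946, 0.1032, 0.0762]
eef_rot: [-180.0, -0.0, -7.1]
contact_force: [-2.8, 0.6, 4.0]
opening: 0.0001
gripper_force: 2.2
```

{"name": "arm_command", "arguments": {"rows": "0 0 0 0.06 -0.007 0 1;0 0 0 0.06 -0.007 0 1;0 0 0 0.06 -0.007 0 1;0 0 0 0.06 -0.007 0 1;0 0 0 0 0 0 1"}}

```text
t: 18.2
ee_pos: [0.5, 0.1026, 0.0763]
eef_rot: [180.0, 0.0, -7.1]
contact_force: [-3.8, -0.1, 5.0]
opening: -0.0
gripper_force: 3.3
```

{"name": "arm_command", "arguments": {"rows": "0 0 0 0.06 -0.007 0.01 1;0 0 0 0.06 -0.007 0 1;0 0 0 0.06 -0.007 0 1;0 0 0 0.06 -0.007 0 1;0 0 0 0 0 0 1"}}

```text
t: 18.7
ee_pos: [0.5062, 0.1018, 0.0764]
eef_rot: [180.0, 0.0, -7.1]
contact_force: [-4.3, 0.6, 4.7]
opening: 0.0002
gripper_force: 3.0
```

{"name": "arm_command", "arguments": {"rows": "0 0 0 0.06 -0.007 0 1;0 0 0 0.06 -0.007 0 1;0 0 0 0.06 -0.007 0 1;0 0 0 0.06 -0.007 0 1;0 0 0 0 0 0 1"}}

```text
t: 19.2
ee_pos: [0.5112, 0.1012, 0.0765]
eef_rot: [180.0, 0.1, -7.1]
contact_force: [-5.8, 0.6, 7.9]
opening: -0.0
gripper_force: 4.9
```

```bash
python3 - <<'E'
from packfit import *
o=sensors.get_obs(); print(o['ee_pos'],o['contact_force'])
im=snap('side','d3.png'); C=cam('side')
for fn in('d1','d2','d3'):
    h=cv2.cvtColor(cv2.imread(f'pics/{fn}.png'),40); m=cv2.inRange(h,(108,120,60),(125,255,255)); m[:165]=0;m[195:]=0;m[:,:270]=0;m[:,325:]=0
    v,u=np.nonzero(m); P=ray(C,[(u.mean(),v.mean())],.05)[0]; print(len(u),u.min(),u.max(),P,'u',P[0]*.99244-P[1]*.12274)
E
```

```text
[0.51123008 0.10121672 0.07648119] [-5.79354336  0.62955505  7.92580855]
113 280 292 [0.50486641 0.10088551 0.05      ] u 0.4886669309356375
107 283 294 [0.51206384 0.10215845 0.05      ] u 0.49565370992245295
97 293 304 [0.54355361 0.09918099 0.05      ] u 0.5272708655698696
```

{"name": "arm_command", "arguments": {"rows": "0 0 0 0.06 -0.007 0.02 1;0 0 0 0.06 -0.007 0 1;0 0 0 0.06 -0.007 0 1;0 0 0 0.06 -0.007 0 1;0 0 0 0 0 0 1"}}

```text
t: 19.75
ee_pos: [0.5168, 0.1006, 0.0771]
eef_rot: [180.0, 0.2, -7.1]
contact_force: [-7.8, 1.9, 10.8]
opening: 0.0003
gripper_force: 6.3
```

{"name": "arm_command", "arguments": {"rows": "0 0 0 0.06 -0.007 0 1;0 0 0 0.06 -0.007 0 1;0 0 0 0.06 -0.007 0 1;0 0 0 0.06 -0.007 0 1;0 0 0 0 0 0 1"}}

```text
t: 20.25
ee_pos: [0.5252, 0.0999, 0.0779]
eef_rot: [-180.0, -0.1, -7.1]
contact_force: [-3.7, 1.6, 8.0]
opening: 0.0
gripper_force: 5.3
```

{"name": "arm_command", "arguments": {"rows": "0 0 0 0.06 -0.007 0 1;0 0 0 0.06 -0.007 0 1;0 0 0 0.04 -0.005 0 1;0 0 0 0 0 0 1"}}

```text
t: 20.65
ee_pos: [0.5292, 0.0994, 0.0776]
eef_rot: [-180.0, -0.1, -7.1]
contact_force: [-3.9, 0.3, 7.9]
opening: -0.0004
gripper_force: 4.1
```

{"name": "arm_command", "arguments": {"rows": "0 0 0 0.04 -0.005 0 1;0 0 0 0.04 -0.005 0 1;0 0 0 0 0 0 1"}}

```text
t: 20.95
ee_pos: [0.5312, 0.0991, 0.0774]
eef_rot: [-180.0, -0.1, -7.1]
contact_force: [-2.5, 0.6, 6.2]
opening: -0.0001
gripper_force: 3.2
```

{"name": "arm_command", "arguments": {"rows": "0 0 0 0.04 -0.005 0 1;0 0 0 0.04 -0.005 0 1;0 0 0 0 0 0 1"}}

```text
t: 21.25
ee_pos: [0.5332, 0.0988, 0.0773]
eef_rot: [-180.0, -0.1, -7.1]
contact_force: [-3.3, 0.6, 4.5]
opening: 0.0
gripper_force: 2.6
```

{"name": "arm_command", "arguments": {"rows": "0 0 0 0.04 -0.005 0 1;0 0 0 0 0 0 1"}}

```text
t: 21.45
ee_pos: [0.5338, 0.0987, 0.0772]
eef_rot: [-180.0, -0.1, -7.1]
contact_force: [-3.1, 0.5, 5.4]
opening: -0.0004
gripper_force: 3.1
```

{"name": "arm_command", "arguments": {"rows": "0 0 0 0.04 -0.005 0 1;0 0 0 0 0 0 1"}}

```text
t: 21.65
ee_pos: [0.5348, 0.0985, 0.0772]
eef_rot: [-180.0, -0.1, -7.1]
contact_force: [-3.4, 0.5, 4.2]
opening: -0.0002
gripper_force: 2.9
```

{"name": "arm_command", "arguments": {"rows": "0 0 0 0.04 -0.005 0 1;0 0 0 0 0 0 1"}}

```text
t: 21.85
ee_pos: [0.5358, 0.0984, 0.0771]
eef_rot: [-180.0, -0.1, -7.1]
contact_force: [-2.5, -0.1, 5.1]
opening: 0.0001
gripper_force: 2.6
```

{"name": "arm_command", "arguments": {"rows": "0 0 0 0.04 -0.005 0 1;0 0 0 0 0 0 1"}}

```text
t: 22.05
ee_pos: [0.5365, 0.0983, 0.0771]
eef_rot: [-180.0, -0.0, -7.1]
contact_force: [-2.1, 0.9, 5.4]
opening: 0.0
gripper_force: 2.8
```

{"name": "arm_command", "arguments": {"rows": "0 0 0 0.04 -0.005 0 1;0 0 0 0 0 0 1"}}

```text
t: 22.25
ee_pos: [0.5375, 0.0982, 0.077]
eef_rot: [-180.0, -0.0, -7.1]
contact_force: [-3.6, 0.3, 4.0]
opening: 0.0004
gripper_force: 2.6
```

{"name": "arm_command", "arguments": {"rows": "0 0 0 0.04 -0.005 0 1;0 0 0 0 0 0 1"}}

```text
t: 22.45
ee_pos: [0.5384, 0.098, 0.077]
eef_rot: [-180.0, -0.0, -7.1]
contact_force: [-2.9, 0.8, 4.1]
opening: -0.0002
gripper_force: 2.6
```

{"name": "arm_command", "arguments": {"rows": "0 0 0 0.03 -0.004 0 1;0 0 0 0 0 0 1"}}

```text
t: 22.65
ee_pos: [0.539, 0.0979, 0.0769]
eef_rot: [-180.0, -0.0, -7.1]
contact_force: [-3.3, 0.3, 4.7]
opening: 0.0001
gripper_force: 2.7
```

{"name": "arm_command", "arguments": {"rows": "0 0 0 0.03 -0.004 0 1;0 0 0 0 0 0 1"}}

```text
t: 22.85
ee_pos: [0.5396, 0.0978, 0.0769]
eef_rot: [180.0, 0.0, -7.1]
contact_force: [-2.8, 0.1, 4.5]
opening: 0.0
gripper_force: 2.8
```

{"name": "arm_command", "arguments": {"rows": "0 0 0 0.03 -0.004 0 1;0 0 0 0 0 0 1"}}

```text
t: 23.05
ee_pos: [0.5397, 0.0978, 0.0768]
eef_rot: [180.0, 0.1, -7.1]
contact_force: [-4.0, 0.4, 6.6]
opening: -0.0004
gripper_force: 3.7
```

{"name": "arm_command", "arguments": {"rows": "0 0 0 0.03 -0.004 0 1;0 0 0 0 0 0 1"}}

```text
t: 23.25
ee_pos: [0.5399, 0.0978, 0.0768]
eef_rot: [180.0, 0.2, -7.1]
contact_force: [-5.6, 1.6, 6.7]
opening: -0.0001
gripper_force: 4.6
```

First touch of the contacts felt at x ≈ 0.5396. About 2.5 mm more to go.

{"name": "arm_command", "arguments": {"rows": "0 0 0 0.03 -0.004 0 1;0 0 0 0 0 0 1"}}

```text
t: 23.45
ee_pos: [0.54, 0.0977, 0.0767]
eef_rot: [180.0, 0.3, -7.1]
contact_force: [-5.9, 1.8, 9.3]
opening: -0.0
gripper_force: 5.4
```

{"name": "arm_command", "arguments": {"rows": "0 0 0 0.03 -0.004 0 1;0 0 0 0 0 0 1"}}

```text
t: 23.65
ee_pos: [0.5404, 0.0976, 0.0767]
eef_rot: [180.0, 0.3, -7.1]
contact_force: [-6.4, 1.2, 9.0]
opening: 0.0001
gripper_force: 5.8
```

{"name": "arm_command", "arguments": {"rows": "0 0 0 0.03 -0.004 0 1;0 0 0 0 0 0 1"}}

```text
t: 23.85
ee_pos: [0.5408, 0.0976, 0.0767]
eef_rot: [180.0, 0.4, -7.1]
contact_force: [-7.0, 1.2, 10.5]
opening: 0.0
gripper_force: 6.4
```

{"name": "arm_command", "arguments": {"rows": "0 0 0 0.03 -0.004 0.01 1;0 0 0 0 0 0 1"}}

```text
t: 24.05
ee_pos: [0.5412, 0.0974, 0.0766]
eef_rot: [180.0, 0.4, -7.1]
contact_force: [-8.7, 1.0, 9.7]
opening: -0.0003
gripper_force: 6.1
```

{"name": "arm_command", "arguments": {"rows": "0 0 0 0.03 -0.004 0.01 1;0 0 0 0 0 0 1"}}

```text
t: 24.25
ee_pos: [0.5416, 0.0973, 0.0767]
eef_rot: [179.9, 0.4, -7.1]
contact_force: [-8.8, 1.2, 8.4]
opening: -0.0
gripper_force: 5.9
```

{"name": "arm_command", "arguments": {"rows": "0 0 0 0.03 -0.004 0 1;0 0 0 0 0 0 1"}}

```text
t: 24.45
ee_pos: [0.5418, 0.0973, 0.0766]
eef_rot: [179.9, 0.5, -7.1]
contact_force: [-9.0, 1.2, 9.6]
opening: 0.0002
gripper_force: 6.6
```

{"name": "arm_command", "arguments": {"rows": "0 0 0 0.03 -0.004 0 1;0 0 0 0 0 0 1"}}

```text
t: 24.65
ee_pos: [0.5423, 0.0971, 0.0757]
eef_rot: [179.9, 0.5, -7.1]
contact_force: [-7.3, 0.4, 1.1]
opening: -0.0001
gripper_force: 2.7
```

{"name": "arm_command", "arguments": {"rows": "0 0 0 0.03 -0.004 -0.02 1;0 0 0 0 0 0 1"}}

```text
t: 24.85
ee_pos: [0.5422, 0.097, 0.0743]
eef_rot: [179.9, 0.6, -7.1]
contact_force: [-8.6, 1.4, 0.6]
opening: -0.0001
gripper_force: 3.0
```

{"name": "arm_command", "arguments": {"rows": "0 0 0 0 0 -0.03 1;0 0 0 0 0 0 1"}}

```text
t: 25.05
ee_pos: [0.542, 0.097, 0.0735]
eef_rot: [179.9, 0.6, -7.1]
contact_force: [-7.7, 2.1, 1.1]
opening: 0.0003
gripper_force: 3.1
```

The tail has dropped. I'll press gently down to confirm the floor.

{"name": "arm_command", "arguments": {"rows": "0 0 0 0 0 -0.03 1;0 0 0 0 0 0 1"}}

```text
t: 25.25
ee_pos: [0.542, 0.097, 0.0732]
eef_rot: [179.9, 0.7, -7.1]
contact_force: [-8.0, 1.5, 4.4]
opening: -0.0001
gripper_force: 4.5
```

{"name": "arm_command", "arguments": {"rows": "0 0 0 0 0 -0.03 1;0 0 0 0 0 0 1"}}

```text
t: 25.45
ee_pos: [0.5421, 0.097, 0.0731]
eef_rot: [179.9, 0.7, -7.1]
contact_force: [-10.9, 0.9, 7.1]
opening: -0.0
gripper_force: 6.2
```

{"name": "arm_command", "arguments": {"rows": "0 0 0 0 0 -0.03 1;0 0 0 0 0 0 1"}}

```text
t: 25.65
ee_pos: [0.5421, 0.0971, 0.0729]
eef_rot: [179.9, 0.7, -7.1]
contact_force: [-11.1, 0.6, 11.0]
opening: 0.0002
gripper_force: 8.0
```

{"name": "arm_command", "arguments": {"rows": "0 0 0 0.02 -0.002 -0.02 1;0 0 0 0 0 0 1"}}

```text
t: 25.85
ee_pos: [0.5422, 0.097, 0.0728]
eef_rot: [179.9, 0.7, -7.1]
contact_force: [-13.5, 2.7, 14.2]
opening: 0.0002
gripper_force: 9.8
```

{"name": "arm_command", "arguments": {"rows": "0 0 0 0.02 -0.002 -0.03 1;0 0 0 0 0 0 1"}}

```text
t: 26.05
ee_pos: [0.5423, 0.0971, 0.0727]
eef_rot: [179.9, 0.8, -7.1]
contact_force: [-15.8, 0.7, 18.5]
opening: -0.0003
gripper_force: 12.3
```

```bash
python3 - <<'E'
from packfit import *
o=sensors.get_obs(); print(o['ee_pos'],o['contact_force'])
im=snap('side','d4.png')
a=cv2.resize(im[155:205,265:325],(720,600),interpolation=cv2.INTER_CUBIC); cv2.imwrite('pics/c4.png',a[:,:,::-1])
E
```

```text
[0.54234412 0.09707338 0.07265563] [-15.81046679   0.72538175  18.52631777]
```

{"name": "arm_command", "arguments": {"rows": "0 0 0 0 0 0.05 1;0 0 0 -0.1 0.012 0 1;0 0 0 -0.1 0.012 0.05 1;0 0 0 0 0 0 1"}}

```text
t: 26.5
ee_pos: [0.5435, 0.0973, 0.0749]
eef_rot: [-180.0, -0.1, -7.1]
contact_force: [-0.4, 0.4, -0.5]
opening: -0.0
gripper_force: 0.0
```

{"name": "arm_command", "arguments": {"rows": "0 0 0 0 0 0.5 1;0 0 0 -1 0.12 1 1;0 0 0 -1 0.12 1 1;0 0 0 -1 0.12 0 1;0 0 0 0 0 0 1"}}

```text
t: 27.0
ee_pos: [0.4666, 0.1065, 0.1387]
eef_rot: [-180.0, -0.0, -7.1]
contact_force: [0.2, -0.0, -0.2]
opening: -0.0003
gripper_force: 0.0
```

{"name": "arm_command", "arguments": {"rows": "0 0 0 0 0 0 1;0 0 0 0 0 0 1"}}

```text
t: 27.2
ee_pos: [0.4699, 0.1063, 0.1382]
eef_rot: [-180.0, -0.1, -7.1]
contact_force: [-0.5, -0.1, -1.3]
opening: -0.0001
gripper_force: 0.0
```

```bash
python3 - <<'E'
from packfit import *
o=sensors.get_obs(); print(o['t'],o['ee_pos'],o['contact_force']); w=snap('wrist','w6.png'); C=cam('wrist',o)
y=np.radians(-7.05); u,v=.5545,.1629; X=[u*np.cos(y)-v*np.sin(y),u*np.sin(y)+v*np.cos(y),.0465]; p=proj(C,[X])[0].astype(int); print(X,p)
x0,y0=max(p[0]-100,0),max(p[1]-75,0)
cv2.imwrite('pics/c6.png',cv2.resize(w[y0:y0+150,x0:x0+200],(800,600),interpolation=cv2.INTER_CUBIC)[:,:,::-1]); print(x0,y0)
E
```

```text
27.2 [0.46989701 0.1063002  0.13816123] [-0.48894582 -0.08248765 -1.26922029]
[np.float64(0.570301265776782), np.float64(0.09361157115122182), 0.0465] [317  56]
217 0
```

View pics/c6.png

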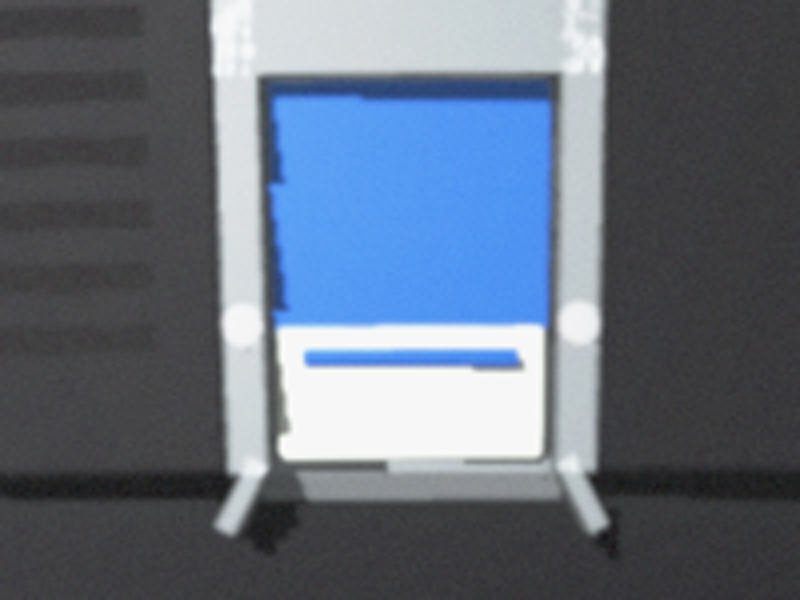

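The wrist crop shows the pack in the pocket, with its nose under the bridge, its tail edge at (415,460) and the whole lip strip visible behind it (rows 465–500). I'll check by touch, pressing straight down on the thumb rest without pushing, that it lies at floor level.

{"name": "arm_command", "arguments": {"rows": "0 0 0 0.9 -0.11 0 1;0 0 0 0.9 -0.11 0 1;0 0 0 0.94 -0.12 -0.5 1;0 0 0 0 0 -1 1;0 0 0 0 0 -0.7 1"}}

```text
t: 27.75
ee_pos: [0.5382, 0.0974, 0.0812]
eef_rot: [180.0, -0.0, -7.2]
contact_force: [-0.4, 0.5, 0.1]
opening: 0.0003
gripper_force: 0.0
```

{"name": "arm_command", "arguments": {"rows": "0 0 0 0 0 0 1;0 0 0 0 0 0 1"}}

```text
t: 27.95
ee_pos: [0.5369, 0.0977, 0.0821]
eef_rot: [180.0, 0.1, -7.1]
contact_force: [0.9, -0.0, -0.2]
opening: 0.0003
gripper_force: 0.0
```

{"name": "arm_command", "arguments": {"rows": "0 0 0 0.02 0 -0.25 1;0 0 0 0 0 -0.1 1;0 0 0 0 0 0 1;0 0 0 0 0 0 1"}}

```text
t: 28.35
ee_pos: [0.5374, 0.0979, 0.0743]
eef_rot: [-180.0, -0.0, -7.1]
contact_force: [-0.3, -1.2, -0.1]
opening: -0.0
gripper_force: 0.0
```

{"name": "arm_command", "arguments": {"rows": "0 0 0 0 0 -0.03 1;0 0 0 0 0 0 1;0 0 0 0 0 0 1"}}

```text
t: 28.65
ee_pos: [0.5372, 0.0978, 0.0733]
eef_rot: [-180.0, -0.0, -7.1]
contact_force: [0.6, 0.6, -0.0]
opening: -0.0002
gripper_force: 0.0
```

{"name": "arm_command", "arguments": {"rows": "0 0 0 0 0 -0.03 1;0 0 0 0 0 0 1;0 0 0 0 0 0 1"}}

```text
t: 28.95
ee_pos: [0.5371, 0.0978, 0.0723]
eef_rot: [180.0, 0.0, -7.1]
contact_force: [-0.0, 0.4, -0.2]
opening: 0.0002
gripper_force: 0.0
```

{"name": "arm_command", "arguments": {"rows": "0 0 0 0 0 -0.03 1;0 0 0 0 0 0 1;0 0 0 0 0 0 1"}}

```text
t: 29.25
ee_pos: [0.5371, 0.0978, 0.0716]
eef_rot: [180.0, 0.0, -7.1]
contact_force: [0.7, 0.7, -0.5]
opening: 0.0001
gripper_force: 0.0
```

{"name": "arm_command", "arguments": {"rows": "0 0 0 0 0 -0.03 1;0 0 0 0 0 0 1"}}

```text
t: 29.45
ee_pos: [0.5371, 0.0978, 0.0716]
eef_rot: [180.0, 0.0, -7.1]
contact_force: [-1.5, -0.1, 4.3]
opening: 0.0001
gripper_force: 2.4
```

{"name": "arm_command", "arguments": {"rows": "0 0 0 0 0 -0.03 1;0 0 0 0 0 0 1"}}

```text
t: 29.65
ee_pos: [0.5372, 0.0978, 0.0715]
eef_rot: [180.0, 0.0, -7.1]
contact_force: [-3.1, -0.7, 8.6]
opening: 0.0001
gripper_force: 4.6
```

Firm contact at z = 0.0715, which is exactly the fully-home height. Retreat and hand in.

{"name": "arm_command", "arguments": {"rows": "0 0 0 0 0 0.1 1;0 0 0 0 0 0.6 1;0 0 0 0 0 1 1;0 0 0 -0.5 0 1 1;0 0 0 -0.5 0 1 1"}}

```text
t: 30.15
ee_pos: [0.5122, 0.0978, 0.1643]
eef_rot: [-180.0, -0.0, -7.1]
contact_force: [-0.7, 0.2, 0.6]
opening: -0.0001
gripper_force: 0.0
```

{"name": "arm_command", "arguments": {"rows": "0 0 0 0 0 0 1;0 0 0 0 0 0 1"}}

```text
t: 30.35
ee_pos: [0.5128, 0.0979, 0.1637]
eef_rot: [-180.0, -0.2, -7.1]
contact_force: [0.9, -0.7, 0.6]
opening: -0.0002
gripper_force: 0.0
```

```bash
python3 - <<'E'
from h import *
o=sensors.get_obs(); print(o['ee_pos'],o['contact_force']); print(ticket.job_done())
E
```

```text
[0.51280084 0.09792171 0.16374871] [ 0.85559429 -0.67447856  0.59402373]
the job is handed in; nothing more can be done
None
```

The pack is flat and fully home behind the lip, confirmed by touch at floor height; the highest force I read was about 24 N against the 45 N limit, and I handed the job in at about 30 s with the arm clear.

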